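# Hold the sample carrier's self-closing gate wide open

### The job

The sample carrier has just come in and both my hands are needed to lift the jars out, so open its gate and hold it for me. First squeeze the two red buttons of the lock on the roof together so that its pin pops up; then squeeze the two orange tabs on the gate together and, keeping them squeezed, swing the gate out towards you, over its click stop and on until it stands wide open, about square to the carrier. It springs back when let go, so finish while still holding it wide and still; do not disturb the jars inside or the things standing round the carrier.

Things in the scene. Friction and masses are not known exactly. Their poses are not given: they have to be found in the camera images.
- carrier: Sample carrier fixed on the bench: grey base and roof, aluminium posts, clear walls; 240 mm wide, roof top 160 mm high. Origin on the bench under the middle of the shut gate's plane; x points from the gate into the carrier (to 156 mm), y along the shut gate towards its hinge. A steel apron 18 mm high lies before the hinge half (x -96 to 0, y 20 to 120 mm) with a brass rib, the click stop.
- lock_centre (a point): Middle of the roof lock, 171 mm above the bench, axes as the carrier's. Black housing 28 (x) x 34 (y) mm, 158 to 184 mm high; red buttons stick out on both sides along y, outer faces 26 mm either side of this point (52 mm across), each 20 mm wide (x), 162 to 180 mm high; roof below them at 160 mm. The pin's red head (18 mm across) on top is 190 mm high, 204 when popped up.
- lock_pin (a joint): Height of the lock's spring pin: 0 = down, locking the gate from above; it pops up by itself to 0.014 m when both red buttons are pressed in more than 3.5 mm at the same time, and stays up.
- lock_l (a joint): Red button on the hinge side (+y): 0 = out, 0.007 m = fully pressed in. Springs back; 1.5 N to start, 3.3 N fully in.
- lock_r (a joint): Red button on the -y side, same values.
- gate (a joint): Gate angle: 0 = shut, grows as it swings out (clockwise from above), stop at 1.75 rad. A damped spring hinge pulls it shut (0.12 N m at 0, 0.27 N m at 1.5 rad). The click stop is felt from 0.6 to 0.9 rad, peak at 0.75 (about 4 N at the catch to push over it); let go beyond it, the gate drops back to about 0.9 rad. Wide open is about 1.5 rad.
- gate_hinge (a point): Point on the gate's vertical hinge axis, 135 mm above the bench, level with the gate's catch. Turns with the gate: at any angle the leaf runs from here along this point's -y axis and its front face looks along -x. Axes parallel to the carrier's when shut.
- catch_centre (a point): Middle of the gate's squeeze catch, 135 mm high, 28 mm in front (-x) of the leaf's mid plane, 165 mm along the leaf from the hinge axis; turns with the gate, axes as gate_hinge. Black housing 30 mm wide (y), 5 to 39 mm off the mid plane; orange tabs stick out on both sides along y, outer faces 27 mm either side of this point (54 mm across), each 22 mm deep (x), 122 to 148 mm high.
- catch_l (a joint): Orange tab nearer the hinge (+y): 0 = out, 0.008 m = fully squeezed in; 1.5 N to start, 3.5 N fully in, springs back. With either tab in less than about 5 mm the gate's barbs stay hooked behind the carrier's strike plate; once the gate is more than 0.2 rad open the tabs no longer matter.
- catch_r (a joint): Orange tab nearer the free end (-y), same values.
- gate_leaf: The gate's leaf with all that is on it: aluminium frame and clear pane, 12 mm thick, from 5 to 210 mm from the hinge axis along its -y, from 26 to 148 mm high. Origin on the hinge axis at bench height; turns with the gate.
- sample_jar_1: Jar with blue lid inside the carrier, 60 mm diameter, 74 mm high, origin under its middle. Leave alone.
- sample_jar_2: Jar with blue lid inside the carrier, same size. Leave alone.
- sample_jar_3: Jar with black lid inside the carrier, same size. Leave alone.
- beaker: Small glass beaker, 70 mm wide, 63 mm high, standing to the right of the carrier, origin under its middle. Leave alone.
- amber_bottle: Amber reagent bottle, 72 mm diameter, 145 mm high, standing to the left of the carrier, origin under its middle. Leave alone.
- bench_timer: White timer, 52 x 60 x 19 mm, lying in front of the carrier on the right, origin under its middle. Leave alone.

How it is judged:
By the outcome, as a careful person would: the job done as asked, in the order asked, and still so for the second after the job is handed in, while the arm keeps its last pose, push and grip.
It also fails if it takes over 45 s, if anything falls off the work surface, if the arm or the gripper's body presses on something with over 40 N, if the wrist force passes 120 N, or if a joint passes its speed limit or range.

### The arm

A 6-joint arm with a two-finger parallel gripper is mounted at the origin on a cart in front of the work surface, level with it; the furniture and walls round the work are solid. World frame = base frame: x ahead of the robot, y to its left, z up, the work surface at z = 0. Lengths are in m, angles in rad, forces in N, time in s.
With the tool pointing down it reaches from about 0.325 to 0.775 m from the base axis. Payload 5.5 kg.
Tool frame: the origin (TCP) lies at the very end of the fingers, on their centre line; the grasp point (between the pads) lies 19 mm behind it; z points along the fingers, y is the line along which they close (so a half turn about z gives the same grasp; the last joint's range is limited). The gripper opens to 85 mm and grips with 20 to 120 N. Pads are 22 mm wide; open, the fingers measure 114 mm over their backs; the gripper's body (76 mm by 85 mm) begins 54 mm behind the grasp point. The pads swing forward as they close: fully open they stand 13 mm farther back than shut.
Start: joints at [1.197, 0.091, 1.231, -0, 1.82, -0.057], TCP at [0.187, 0.57, 0.201] pointing down, gripper open.
Joint ranges: [-2.87, 2.87], [-0.86, 2.18], [0.17, 2.46], [-1.51, 4.65], [0.06, 2.69], [-2.65, 2.65]. Speed limits (rad/s): [2.57, 2.57, 3.01, 3.14, 3.14, 3.14].

### API

Orientations are given as [roll, pitch, yaw] about the fixed x, y, z axes, in that order (R = Rz(yaw) Ry(pitch) Rx(roll)).
In Python, from rig import manip gives the robot as it stands.
- The arm moves only by the tool carry_out, never from a script. Its arguments are lists of equal length, an entry for each row: "xyz": the shift along the world's x, y, z in m, a list of three; "yaw": the turn about the world's z in degrees. In form: {"xyz": [[dx, dy, dz], ...], "yaw": [yaw, ...]}. A call has exactly 5 rows; each row is the pose to reach, as a shift and turn from the pose commanded when the call began; what a row does not reach only later rows make up. A row lasts 1/8 s, in which the tool goes at most 62.5 mm and 10.7 degrees, less where a joint would pass 70% of its speed; a pose out of reach is approached as far as the arm can. A call with a gripper value outside its range is refused whole. "claw" is the opening, from 0 (shut) to 1 (fully open), set as the call begins (left out, the last holds). The fingers move at their own pace and stop on an object; "squeeze" is the grip in N (left out, the last holds). Time passes only in rows, so rows that repeat a pose let the fingers close, or fill a call up. It gives the time, the measured TCP pose, the force, the opening and the grip force at its end, in the units of the state.
- manip.state(): the state, without advancing time (a new reading comes with each control period).
- manip.camera(name): name is "scene" or "top" or "wrist"; returns (picture, depth): 384x512x3 uint8, red, green, blue; 384x512 float32, m along the optical axis (not along the pixel's ray), 0 where there is no reading.
- manip.camera_info(name): a dict with "fov_y" (degrees; the focal length in pixels is half the picture's height over the tangent of half this angle, whatever the lens; pixels are square), "cx", "cy" (the principal point, pixels), "k1" (the pictures are not rectified: a ray, as slopes to the right and down, at radius r is drawn at 1 + k1 r^2 times it, then the intrinsics apply), "rvec" (rotation vector, rad) and "tvec" (3), from world to camera coordinates, as OpenCV has them. Camera axes: x right, y down, z forward; pixel columns grow to the right and rows downward; lengths in m; the calibration is good to about 2 mm. A picture is of the moment at which its call begins: read the wrist's pose just before it. camera_info takes no time and is no camera call; for the wrist camera it gives the pose at the moment of the call.
- manip.hand_in(): hands the job in; it is judged then, once.
The state is a dict: "time_s": time; "joint_pos": joint angles; "dq": joint speeds; "joint_efforts": joint torques, N m; "tool_pos": TCP position; "ee_rot": TCP orientation; "force": force on the tool from outside, world axes, zero at the start; "torque": the same for the moment, N m; "grip_width": finger opening in m; "grasp_force": force on a finger pad.
Only numpy, scipy, OpenCV 4.12 (cv2) and the standard library are available. Lean on these libraries where they do the work, as an engineer would, in place of code of your own. Each camera call takes 0.05 s, during which the arm holds its last target. There are 200 camera calls.

## Working session

There is one attempt and no reset: what is moved stays moved. The work goes in short steps, Python scripts to look and compute and a tool call to move; the robot and the scene stay as the last step left them, time stands still between calls to the robot, and variables do not carry over. Pictures are saved under pics/ and viewed, at most 10 in all, crops included, and the job is handed in when it is done.

Besides the shell and the picture viewer there is one more tool, called as name(argument=value, ...) on one line, values as JSON. carry_out: Moves the arm, as the interface text tells. Its arguments: {"type":"object","properties":{"xyz":{"type":"array"},"yaw":{"type":"array"},"claw":{"type":"number"},"squeeze":{"type":"number"}},"required":["xyz","yaw"]}

```bash
mkdir -p pics; ls; cat > h.py <<'E'
import numpy as np, cv2
from rig import manip
def cal(n):
    i=manip.camera_info(n); f=192/np.tan(np.radians(i['fov_y'])/2)
    return i,f
def world(n,u,v,d,i=None):
    i=i or manip.camera_info(n); f=192/np.tan(np.radians(i['fov_y'])/2)
    u,v,d=map(lambda a:np.atleast_1d(np.asarray(a,float)),(u,v,d))
    x=(u-i['cx'])/f; y=(v-i['cy'])/f; xu,yu=x.copy(),y.copy()
    for _ in range(20):
        s=1+i['k1']*(xu**2+yu**2); xu,yu=x/s,y/s
    P=np.stack([xu*d,yu*d,d],-1); R=cv2.Rodrigues(np.array(i['rvec'],float))[0]
    return (P-np.array(i['tvec']).ravel())@R
def snap(n,name):
    i=manip.camera_info(n); im,d=manip.camera(n)
    cv2.imwrite(f'pics/{name}.png',im[...,::-1]); np.savez(f'{name}.npz',im=im,d=d)
    v,u=np.mgrid[:384,:512]; return im,d,world(n,u.ravel(),v.ravel(),d.ravel(),i).reshape(384,512,3)
E
python3 - <<'E'
from h import *
a=snap('top','top0'); b=snap('scene','scene0')
cv2.imwrite('pics/both.png',cv2.resize(np.vstack([a[0],b[0]])[...,::-1],None,fx=.78,fy=.78))
print(manip.state()); print(manip.camera_info('top'))
for nm,(im,d,W) in (('top',a),('scene',b)):
    h=cv2.cvtColor(im,cv2.COLOR_RGB2HSV)
    for c,lo,hi in (('red',0,6),('orange',7,18),('blue',100,125)):
        m=((h[...,0]>=lo)&(h[...,0]<=hi)&(h[...,1]>150)&(h[...,2]>80)).astype(np.uint8)
        n,l,s,ce=cv2.connectedComponentsWithStats(m)
        for k in range(1,n):
            if s[k,4]>12:
                q=(l==k)&(d>0); print(nm,c,s[k],np.median(W[q],0).round(4),W[q].min(0).round(3),W[q].max(0).round(3))
E
```

```text
pics
{'time_s': 0.1, 'joint_pos': array([ 1.19731040e+00,  9.18128262e-02,  1.23177771e+00, -4.01049506e-05,
        1.81981697e+00, -5.66639690e-02]), 'dq': array([-1.41382551e-05, -1.63041701e-03, -3.32939314e-03,  2.89861863e-03,
       -2.79762698e-03, -6.40927714e-05]), 'joint_efforts': array([ 1.98908892e-03, -4.60210240e+01, -4.19219756e+01, -1.86073868e-05,
        1.05467680e-02, -4.29644638e-05]), 'tool_pos': array([0.18680846, 0.56984547, 0.19983957]), 'ee_rot': array([-3.13977851e+00, -6.39585052e-05,  2.82476079e+00]), 'force': array([ 0.56132044, -0.2145599 ,  0.30885516]), 'torque': array([ 0.01169872, -0.00967039,  0.02126301]), 'grasp_force': 0.0, 'grip_width': 0.08560891279353526}
{'fov_y': 52.905053271836906, 'cx': 257.97781124507077, 'cy': 196.1911577564624, 'k1': 0.020811163285764905, 'rvec': array([ 1.87610507, -2.33331385,  0.24775089]), 'tvec': array([0.1590295 , 0.60067959, 0.89522653])}
top red [226 173   4   8  24] [0.6554 0.0868 0.181 ] [0.646 0.083 0.178] [0.662 0.09  0.183]
top red [215 174   8   8  53] [0.6538 0.1068 0.1907] [0.645 0.099 0.184] [0.662 0
[... 197 characters left out ...]
0.074]
top orange [272 176   7  10  48] [ 0.6322 -0.0157  0.1476] [ 0.623 -0.036  0.002] [ 0.658 -0.01   0.153]
top orange [255 180   7  10  48] [0.6296 0.0249 0.1483] [0.621 0.019 0.139] [0.641 0.031 0.152]
scene red [259 154   6   4  22] [0.6506 0.1035 0.1905] [0.644 0.098 0.185] [0.661 0.113 0.192]
scene red [262 159   8   8  52] [0.651  0.0827 0.176 ] [0.643 0.079 0.165] [0.664 0.094 0.183]
scene orange [244 169   5  13  41] [0.7313 0.3598 0.0341] [0.656 0.224 0.   ] [0.787 0.475 0.086]
scene orange [266 180   8  11  31] [0.6201 0.0228 0.1467] [0.618 0.014 0.128] [0.637 0.029 0.152]
scene orange [275 185  10  12 108] [ 0.6292 -0.0197  0.1405] [ 0.62  -0.024  0.126] [ 0.648 -0.007  0.15 ]
```

View pics/both.png

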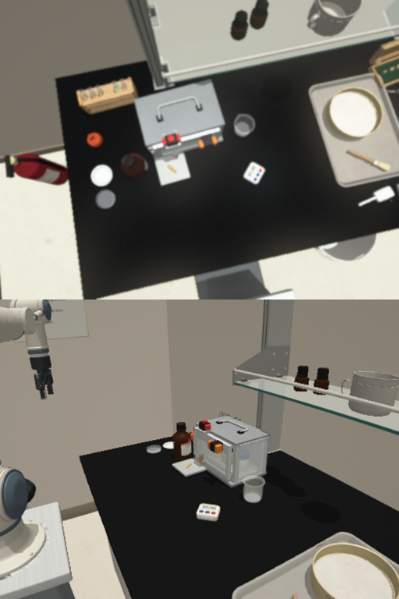

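carry_out(xyz=[[0.02, -0.03, 0.05], [0.05, -0.08, 0.08], [0.085, -0.125, 0.1], [0.12, -0.17, 0.11], [0.16, -0.215, 0.12]], yaw=[5, 10, 15, 20, 22.7])

```text
time_s: 0.72
tool_pos: [0.3476, 0.3536, 0.3212]
ee_rot: [3.141, 0.0, -3.06]
force: [0.6, 0.9, 0.5]
grip_width: 0.0858
grasp_force: 0.0
```

carry_out(xyz=[[0.037, -0.05, 0], [0.074, -0.1, 0], [0.11, -0.15, 0], [0.15, -0.2, 0], [0.19, -0.24, 0]], yaw=[0, 0, 0, 0, 0])

```text
time_s: 1.35
tool_pos: [0.5378, 0.1131, 0.3208]
ee_rot: [3.142, 0.0, -3.063]
force: [0.7, 1.1, -0.4]
grip_width: 0.0851
grasp_force: 0.0
```

carry_out(xyz=[[0.013, -0.03, 0], [0.013, -0.035, 0], [0.013, -0.035, 0], [0.013, -0.035, 0], [0.013, -0.035, 0]], yaw=[0, 0, 0, 0, 0])

```text
time_s: 1.98
tool_pos: [0.5495, 0.0812, 0.3213]
ee_rot: [3.141, 0.001, -3.061]
force: [-0.2, -1.3, 0.1]
grip_width: 0.0855
grasp_force: 0.0
```

```bash
python3 - <<'E'
from h import *
s=manip.state();print(s['time_s'],s['tool_pos'],s['ee_rot'],s['force'])
im,d,W=snap('wrist','w1'); np.save('w1W.npy',W)
h=cv2.cvtColor(im,cv2.COLOR_RGB2HSV)
for c,lo,hi in (('red',0,6),('orange',7,18)):
    m=((h[...,0]>=lo)&(h[...,0]<=hi)&(h[...,1]>150)&(h[...,2]>80)).astype(np.uint8)
    n,l,st,ce=cv2.connectedComponentsWithStats(m)
    for k in range(1,n):
        if st[k,4]>30:
            q=(l==k)&(d>0); print(c,st[k],np.median(W[q],0).round(4),np.percentile(W[q],3,0).round(4),np.percentile(W[q],97,0).round(4))
# top view: bottle
t=np.load('top0.npz'); v,u=np.mgrid[:384,:512]
T=world('top',u.ravel(),v.ravel(),t['d'].ravel())
for nm,zl,zh in (('roof',.155,.165),('bottle',.05,.152)):
    q=(T[:,2]>zl)&(T[:,2]<zh)&(T[:,0]>.5)&(T[:,0]<.9)
    q&=(T[:,1]<.21)&(T[:,1]>-.1) if nm=='roof' else (T[:,1]>.2)&(T[:,1]<.33)
    P=T[q]; print(nm,len(P),P.min(0).round(3),P.max(0).round(3),np.median(P,0),cv2.minAreaRect(P[:,:2].astype(np.float32)*1000))
E
```

```text
1.975 [0.54950924 0.08123153 0.32126854] [ 3.14145873e+00  6.50797975e-04 -3.06051660e+00] [-0.1729811  -1.3093017   0.05456496]
red [ 85 121   7   7  32] [ 0.5299 -0.1504  0.0184] [ 0.5256 -0.1549  0.0167] [ 0.5339 -0.1462  0.0198]
red [289 266   9  19 129] [0.6488 0.128  0.1787] [0.6419 0.1242 0.1745] [0.6582 0.1315 0.1804]
red [249 268   8  17 130] [0.6521 0.0864 0.1789] [0.6445 0.0825 0.1768] [0.6605 0.0902 0.1804]
red [265 274  17  16 221] [0.6518 0.1071 0.1892] [0.6448 0.0997 0.1873] [0.6595 0.1145 0.1904]
orange [155 222  17  24 237] [ 0.6282 -0.0146  0.146 ] [ 0.6214 -0.0333  0.0979] [ 0.656  -0.0086  0.1484]
orange [194 223  14  25 285] [0.6263 0.0268 0.1459] [0.6188 0.0204 0.1279] [0.638  0.0329 0.1478]
orange [412 279  32  27 522] [0.7357 0.3594 0.0372] [0.7265 0.3451 0.0059] [0.7508 0.3847 0.0574]
roof 5943 [ 0.634 -0.054  0.155] [0.818 0.193 0.165] [0.73193267 0.06922911 0.16049656] ((724.8975830078125, 68.59449768066406), (173.96896362304688, 239.9582061767578), 3.653449296951294)
bottle 1799 [0.592 0.2   0.05 ] [0.9   0.33  0.151] [0.86337019 0.24612469 0.09231957] ((745.6143798828125, 264.6971435546875), (308.3147888183594, 129.90463256835938), 0.13404831290245056)
```

View pics/w1.png

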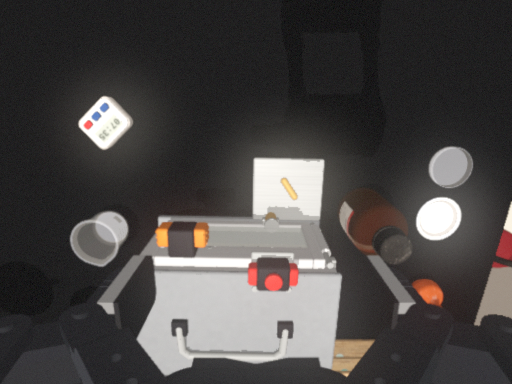

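carry_out(xyz=[[0.05, 0.013, 0], [0.1015, 0.026, -0.02], [0.1015, 0.026, -0.06], [0.1015, 0.026, -0.1], [0.1015, 0.026, -0.12]], yaw=[-1, -1, -1, -1, -1])

```text
time_s: 2.65
tool_pos: [0.6505, 0.1068, 0.1971]
ee_rot: [-3.141, -0.005, -3.079]
force: [0.6, 0.8, 0.5]
grip_width: 0.0855
grasp_force: 0.0
```

```bash
python3 - <<'E'
from h import *
s=manip.state();print(s['tool_pos'],s['ee_rot'],s['force'])
im,d,W=snap('wrist','w2')
h=cv2.cvtColor(im,cv2.COLOR_RGB2HSV)
for c,lo,hi in (('red',0,6),('orange',7,18)):
    m=((h[...,0]>=lo)&(h[...,0]<=hi)&(h[...,1]>150)&(h[...,2]>80)).astype(np.uint8)
    n,l,st,ce=cv2.connectedComponentsWithStats(m)
    for k in range(1,n):
        if st[k,4]>30:
            q=(l==k)&(d>0); print(c,st[k],np.median(W[q],0).round(4),np.percentile(W[q],3,0).round(4),np.percentile(W[q],97,0).round(4))
W1=np.load('w1W.npy'); P=W1[190:265,340:412].reshape(-1,3); P=P[(P[:,2]>.02)&(P[:,2]<.2)]
print('bottle',np.percentile(P,[1,50,99],axis=0)); P=P[P[:,2]>.12]; print(P.min(0),P.max(0))
E
```

```text
[0.65054052 0.10679971 0.19706394] [-3.1414171  -0.00471888 -3.0787143 ] [0.55920725 0.79158099 0.46294135]
red [214 206  14  35 448] [0.651  0.0862 0.1788] [0.6441 0.0824 0.1687] [0.6612 0.0899 0.1802]
red [285 206  15  35 467] [0.6486 0.1278 0.1788] [0.6417 0.124  0.1685] [0.6586 0.132  0.1803]
red [241 218  31  31 746] [0.6516 0.1071 0.1892] [0.6446 0.0996 0.186 ] [0.6596 0.1146 0.1905]
orange [ 65 150  32  37 667] [ 0.6305 -0.0143  0.1465] [ 6.21e-01 -9.64e-02 -1.00e-04] [ 0.6511 -0.0077  0.1482]
orange [126 150  31  37 953] [0.6278 0.029  0.1459] [0.6188 0.0207 0.1268] [0.6389 0.0338 0.1477]
orange [ 453  251   59   49 1823] [0.7441 0.3562 0.0386] [0.7276 0.3423 0.0115] [0.7662 0.3775 0.0703]
bottle [[0.59086624 0.20878037 0.02385562]
 [0.61428974 0.23157915 0.09980666]
 [0.65316966 0.27186493 0.14537606]]
[0.60749756 0.22516473 0.1200651 ] [0.64508725 0.26341404 0.14651146]
```

View pics/w2.png

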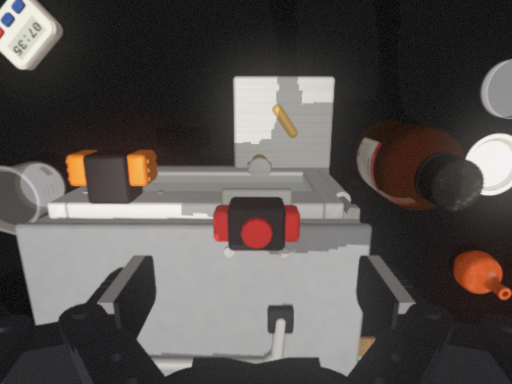

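carry_out(xyz=[[0, 0, -0.016], [0, 0, -0.031], [0, 0, -0.031], [0, 0, -0.031], [0, 0, -0.031]], yaw=[0, 0, 0, 0, 0])

```text
time_s: 3.32
tool_pos: [0.6518, 0.1062, 0.171]
ee_rot: [3.141, 0.002, -3.08]
force: [0.2, 1.3, 0.0]
grip_width: 0.0855
grasp_force: 0.0
```

carry_out(xyz=[[0, 0, 0], [0, 0, 0], [0, 0, 0], [0, 0, 0], [0, 0, 0]], yaw=[0, 0, 0, 0, 0], claw=0.2, squeeze=25)

```text
time_s: 3.95
tool_pos: [0.6514, 0.1062, 0.1699]
ee_rot: [3.142, -0.0, -3.08]
force: [-0.4, 0.1, 0.3]
grip_width: 0.0169
grasp_force: 0.0
```

carry_out(xyz=[[0, 0, 0], [0, 0, 0], [0, 0, 0], [0, 0, 0], [0, 0, 0]], yaw=[0, 0, 0, 0, 0])

```text
time_s: 4.58
tool_pos: [0.6514, 0.1061, 0.1699]
ee_rot: [-3.142, -0.0, -3.08]
force: [-0.6, -0.1, -0.2]
grip_width: 0.0169
grasp_force: 0.0
```

```bash
python3 - <<'E'
from h import *
s=manip.state();print(s['tool_pos'],s['force'],s['grip_width'])
im,d,W=snap('wrist','w3')
h=cv2.cvtColor(im,cv2.COLOR_RGB2HSV)
m=((h[...,0]<=6)&(h[...,1]>150)&(h[...,2]>80)).astype(np.uint8)
n,l,st,ce=cv2.connectedComponentsWithStats(m)
for k in range(1,n):
    if st[k,4]>30:
        q=(l==k)&(d>0); print(st[k],np.median(W[q],0).round(4))
E
```

```text
[0.65141655 0.10614382 0.16987038] [-0.62522745 -0.11730646 -0.19228843] 0.016898852742777075
[387 145   9  13  46] [0.6134 0.2111 0.0713]
[209 219  17  34 443] [0.6482 0.0855 0.1786]
[290 219  18  36 506] [0.6464 0.1279 0.1786]
[ 240  235   36   36 1020] [0.6517 0.107  0.1892]
```

View pics/w3.png

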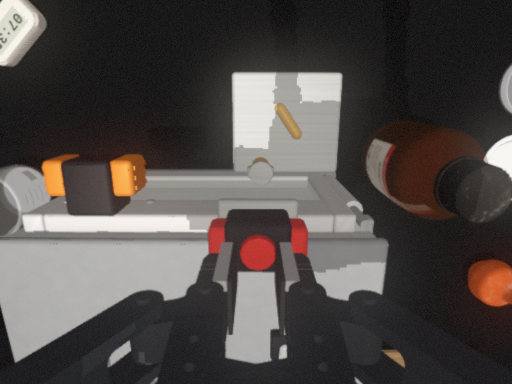

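```bash
python3 - <<'E'
from h import *
z=np.load('w3.npz'); d=z['d']; v,u=np.mgrid[:384,:512]
W=world('wrist',u.ravel(),v.ravel(),d.ravel()).reshape(384,512,3)
for (c,r) in [(224,245),(232,245),(225,260),(230,290),(231,325),(289,245),(293,260),(285,280),(281,320),(258,300),(258,340),(258,220),(210,300),(310,300)]:
    print(c,r,d[r,c].round(4),W[r,c].round(4))
i=manip.camera_info('wrist');R=cv2.Rodrigues(np.array(i['rvec']))[0];print('cam',-R.T@np.array(i['tvec']).ravel(),R[2])
im,d,T=snap('top','top1');
cv2.imwrite('pics/top1c.png',cv2.resize(im[120:240,150:310][...,::-1],None,fx=4,fy=4))
im,d,T=snap('scene','sc1');
cv2.imwrite('pics/c1.png',np.vstack([cv2.resize(im[120:220,200:340][...,::-1],None,fx=4,fy=4)]))
E
```

```text
224 245 0.1468 [0.6412 0.0919 0.2064]
232 245 0.1477 [0.6413 0.0952 0.2056]
225 260 0.1341 [0.6415 0.0934 0.2198]
230 290 0.1188 [0.6444 0.0967 0.2366]
231 325 0.123 [0.6587 0.0976 0.2365]
289 245 0.1461 [0.6392 0.1195 0.207 ]
293 260 0.1335 [0.6396 0.1199 0.2204]
285 280 0.118 [0.6395 0.1154 0.2363]
281 320 0.1231 [0.656  0.1155 0.2359]
258 300 0.2079 [0.6973 0.1103 0.1595]
258 340 0.2178 [0.7275 0.1123 0.158 ]
258 220 0.1731 [0.639  0.1065 0.1786]
210 300 0.1051 [0.6403 0.0913 0.2496]
310 300 0.1036 [0.6376 0.1217 0.2509]
cam [0.58019042 0.10158593 0.34177963] [ 0.2796621   0.01785325 -0.95993248]
```

View pics/c1.png

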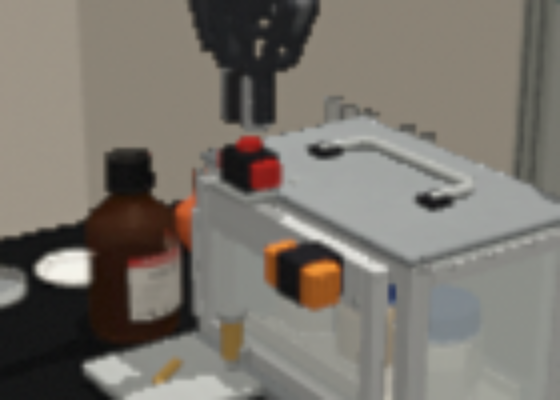

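```bash
python3 - <<'E'
from h import *
z=np.load('w3.npz'); d=z['d']; v,u=np.mgrid[:384,:512]
W=world('wrist',u.ravel(),v.ravel(),d.ravel()).reshape(384,512,3)
for c in (218,222,226,230,287,291,295): print(c,[(r,*W[r,c].round(3)) for r in range(236,254,2)])
q=(d>0)&(d<.16)&(u>180)&(u<340); print(np.percentile(W[q][:,2],[0,.5,1,2,5]))
t=np.load('sc1.npz'); S=world('scene',u.ravel(),v.ravel(),t['d'].ravel()).reshape(384,512,3)
q=(abs(S[...,0]-.65)<.03)&(abs(S[...,1]-.107)<.04)&(S[...,2]>.186)
for r in range(130,162):
    k=q[r]; 
    if k.any(): print(r,np.where(k)[0][[0,-1]],S[r][k].mean(0).round(4),t['im'][r][k].mean(0).round())
E
```

```text
218 [(236, np.float64(0.649), np.float64(0.087), np.float64(0.179)), (238, np.float64(0.65), np.float64(0.087), np.float64(0.179)), (240, np.float64(0.651), np.float64(0.087), np.float64(0.179)), (242, np.float64(0.652), np.float64(0.087), np.float64(0.18)), (244, np.float64(0.653), np.float64(0.087), np.float64(0.179)), (246, np.float64(0.654), np.float64(0.087), np.float64(0.179)), (248, np.float64(0.655), np.float64(0.087), np.float64(0.179)), (250, np.float64(0.656), np.float64(0.087), np.float64(0.18)), (252, np.float64(0.658), np.float64(0.087), np.float64(0.179))]
222 [(236, np.float64(0.648), np.float64(0.089), np.float64(0.179)), (238, np.float64(0.65), np.float64(0.089), np.float64(0.179)), (240, np.float64(0.651), np.float64(0.089), np.float64(0.178)), (242, np.float64(0.641), np.float64(0.091), np.float64(0.204)), (244, np.float64(0.642), np.float64(0.091), np.float64(0.205)), (246, np.float64(0.641), np.float64(0.091), np.float64(0.207)), (248, np.float64(0.641), np.float64(0.091), np.float64(0.21)), (250, np.float64(0.641), np.float64(0.091), np.float64(0.211)), (252, n
[... 3694 characters left out ...]
 0.2263] [54. 53. 52.]
144 [255 268] [0.646  0.0969 0.224 ] [53. 52. 52.]
145 [255 268] [0.6466 0.0981 0.2209] [55. 54. 53.]
146 [255 268] [0.6453 0.0981 0.2184] [55. 54. 53.]
147 [255 268] [0.6466 0.0982 0.2154] [53. 52. 52.]
148 [255 268] [0.6467 0.0984 0.2126] [53. 52. 52.]
149 [255 268] [0.6461 0.0975 0.2102] [52. 51. 51.]
150 [256 268] [0.6476 0.0973 0.2073] [62. 61. 59.]
151 [260 267] [0.649  0.0918 0.2058] [97. 96. 94.]
152 [261 266] [0.6491 0.0919 0.2031] [111. 111. 106.]
154 [260 264] [0.6548 0.1101 0.1915] [158.  60.  52.]
155 [259 265] [0.6512 0.1038 0.1911] [162.  48.  43.]
156 [256 265] [0.6496 0.105  0.1882] [126.  37.  33.]
157 [260 264] [0.6494 0.1007 0.1867] [110.  30.  26.]
```

The wrist and scene views agree: the real fingertips are about 32 mm above the reported TCP (tips at z≈0.202), so they closed above the lock without touching it. I'll reopen them and go lower.

carry_out(xyz=[[0, 0, 0.01], [0, 0, 0.01], [0, 0, 0.01], [0, 0, 0.01], [0, 0, 0.01]], yaw=[0, 0, 0, 0, 0], claw=0.85)

```text
time_s: 5.35
tool_pos: [0.6513, 0.1061, 0.1796]
ee_rot: [-3.142, -0.0, -3.08]
force: [-1.0, -0.5, 0.4]
grip_width: 0.073
grasp_force: 0.0
```

carry_out(xyz=[[0, 0.0005, -0.015], [0, 0.0005, -0.03], [0, 0.0005, -0.04], [0, 0.0005, -0.04], [0, 0.0005, -0.04]], yaw=[0, 0, 0, 0, 0])

```text
time_s: 5.98
tool_pos: [0.6516, 0.1067, 0.1403]
ee_rot: [3.142, 0.001, -3.08]
force: [-0.2, 0.5, 0.8]
grip_width: 0.0727
grasp_force: 0.0
```

```bash
python3 - <<'E'
from h import *
s=manip.state();print(s['tool_pos'],s['force'],s['grip_width'])
im,d,W=snap('wrist','w4')
cv2.imwrite('pics/w4.png',im[...,::-1])
v,u=np.mgrid[:384,:512]
for nm,q in (('L',(u<250)),('R',(u>265))):
    q=q&(d>.06)&(abs(W[...,0]-.655)<.03)&(abs(W[...,1]-.107)<.06)&((abs(W[...,1]-.107)>.0285))&(W[...,2]>.163)
    P=W[q]; print(nm,len(P),np.percentile(P[:,2],[0,1,3,10]).round(4), P[P[:,2]<.20].min(0).round(4) if len(P) else 0,P[P[:,2]<.20].max(0).round(4) if len(P) else 0)
E
```

```text
[0.65155194 0.10667057 0.14025215] [-0.22603485  0.46707979  0.78986905] 0.07269783952125362
L 11070 [0.1771 0.1823 0.1866 0.1975] [0.642  0.0563 0.1771] [0.6653 0.0713 0.2   ]
R 10857 [0.1771 0.1823 0.1867 0.1974] [0.6372 0.1418 0.1771] [0.6605 0.156  0.2   ]
```

View pics/w4.png

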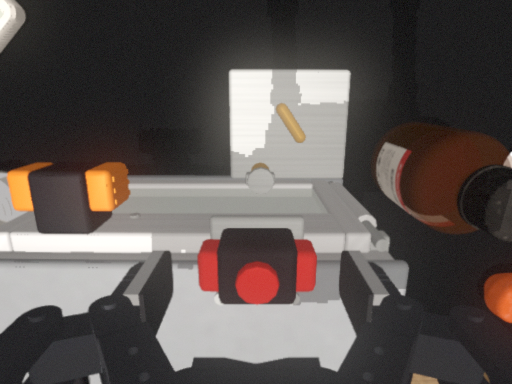

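carry_out(xyz=[[0, 0, -0.008], [0, 0, -0.008], [0, 0, -0.008], [0, 0, -0.008], [0, 0, -0.008]], yaw=[0, 0, 0, 0, 0])

```text
time_s: 6.65
tool_pos: [0.6515, 0.1067, 0.1321]
ee_rot: [3.142, 0.0, -3.08]
force: [0.0, 0.5, 0.9]
grip_width: 0.0726
grasp_force: 0.0
```

carry_out(xyz=[[0, 0, 0], [0, 0, 0], [0, 0, 0], [0, 0, 0], [0, 0, 0]], yaw=[0, 0, 0, 0, 0], claw=0.3, squeeze=25)

```text
time_s: 7.28
tool_pos: [0.6517, 0.1071, 0.133]
ee_rot: [3.141, 0.001, -3.079]
force: [-0.8, 1.5, 5.0]
grip_width: 0.0367
grasp_force: 26.7
```

```bash
python3 - <<'E'
from h import *
s=manip.state();print(s['tool_pos'],s['force'],s['grip_width'],s['grasp_force'])
im,d,W=snap('wrist','w5')
h=cv2.cvtColor(im,cv2.COLOR_RGB2HSV)
m=((h[...,0]<=6)&(h[...,1]>150)&(h[...,2]>80)).astype(np.uint8)
n,l,st,ce=cv2.connectedComponentsWithStats(m)
for k in range(1,n):
    if st[k,4]>30:
        q=(l==k)&(d>0); print(st[k],np.median(W[q],0).round(4),W[q].max(0).round(4))
E
```

```text
[0.65165867 0.10712988 0.13298249] [-0.81521925  1.54913546  4.99214303] 0.036733520459527394 26.659261286258698
[403 151  13  26 100] [0.6144 0.2108 0.0708] [0.6258 0.2145 0.074 ]
[441 225  18   5  40] [0.6516 0.2321 0.0997] [0.655  0.2365 0.1033]
[211 260   5  38 107] [0.6527 0.0894 0.1784] [0.661  0.0907 0.182 ]
[297 260   4  38 103] [0.6504 0.1247 0.178 ] [0.6593 0.1259 0.1805]
[ 231  288   51   49 1924] [0.6509 0.107  0.2026] [0.6607 0.117  0.2046]
```

carry_out(xyz=[[0, 0, 0], [0, 0, 0], [0, 0, 0.01], [0, 0, 0.05], [0, 0, 0.08]], yaw=[0, 0, 0, 0, 0], claw=0.9)

```text
time_s: 7.95
tool_pos: [0.6516, 0.1065, 0.2143]
ee_rot: [-3.142, 0.002, -3.08]
force: [-0.3, 0.1, 0.4]
grip_width: 0.0767
grasp_force: 0.0
```

carry_out(xyz=[[-0.015, -0.05, 0.02], [-0.0225, -0.101, 0.02], [-0.0225, -0.101, 0.02], [-0.0225, -0.101, 0], [-0.0225, -0.101, 0]], yaw=[0, 0, 0, 0, 0])

```text
time_s: 8.57
tool_pos: [0.6283, 0.0063, 0.2101]
ee_rot: [3.141, -0.003, -3.079]
force: [0.8, -0.2, 0.4]
grip_width: 0.0765
grasp_force: 0.0
```

```bash
python3 - <<'E'
from h import *
s=manip.state();print(s['tool_pos'],s['ee_rot'],s['force'])
im,d,W=snap('wrist','w6'); np.save('w6W.npy',W)
h=cv2.cvtColor(im,cv2.COLOR_RGB2HSV)
for c,lo,hi in (('red',0,6),('orange',7,20)):
    m=((h[...,0]>=lo)&(h[...,0]<=hi)&(h[...,1]>150)&(h[...,2]>80)).astype(np.uint8)
    n,l,st,ce=cv2.connectedComponentsWithStats(m)
    for k in range(1,n):
        if st[k,4]>80:
            q=(l==k)&(d>0); print(c,st[k],np.median(W[q],0).round(4)); q&=W[...,2]>.144
            if q.any() and c=='orange': print('  top face',W[q].mean(0).round(4),np.percentile(W[q],[2,98],axis=0).round(4).tolist())
for y in (-.05,-.035,.0,.035,.05,.07):
    q=(abs(W[...,1]-.005-y)<.004)&(d>.0)&(W[...,2]<.2)&(W[...,0]<.75)
    for a,b in ((.155,.165),(.1,.154)):
        p=W[q&(W[...,2]>a)&(W[...,2]<b)]
        if len(p): print(y,a,len(p),np.percentile(p[:,0],[1,50]).round(4),np.median(p[:,2]).round(3))
E
```

```text
[0.62827329 0.00627633 0.21014038] [ 3.14092322 -0.00336965 -3.07929269] [ 0.81880085 -0.21227083  0.40548751]
red [407 241  38  51 907] [0.6509 0.1082 0.2024]
red [368 245  16  20 211] [0.6486 0.0866 0.1787]
orange [489 171  23  46 542] [0.6209 0.2212 0.101 ]
orange [217 184  20  35 507] [ 0.6271 -0.015   0.1463]
  top face [ 0.6302 -0.015   0.1466] [[0.6218, -0.0208, 0.1445], [0.6416, -0.009, 0.148]]
orange [273 184  20  35 536] [0.6255 0.0258 0.1464]
  top face [0.6284 0.026  0.1466] [[0.6194, 0.0205, 0.1447], [0.6382, 0.0317, 0.1481]]
-0.05 0.155 1020 [0.6685 0.7046] 0.159
-0.05 0.1 193 [0.6692 0.6723] 0.128
-0.035 0.155 1054 [0.6674 0.7048] 0.159
-0.035 0.1 412 [0.6549 0.6561] 0.141
0.0 0.155 865 [0.6653 0.6949] 0.159
0.0 0.1 769 [0.62   0.6396] 0.148
0.035 0.155 1098 [0.6632 0.7018] 0.159
0.035 0.1 357 [0.6501 0.6536] 0.143
0.05 0.155 1089 [0.6625 0.7014] 0.159
0.05 0.1 373 [0.6497 0.6531] 0.143
0.07 0.155 835 [0.6619 0.7125] 0.159
0.07 0.1 362 [0.6485 0.6514] 0.143
```

View pics/w6.png

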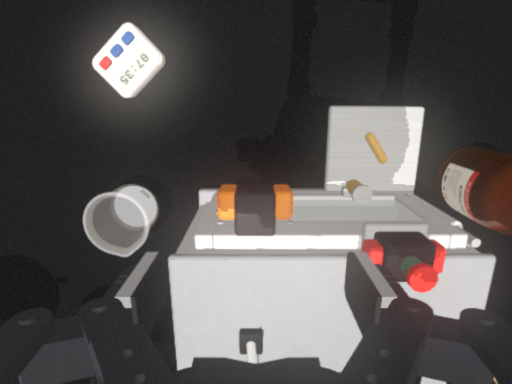

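carry_out(xyz=[[0.0015, -0.0005, -0.03], [0.0015, -0.0005, -0.065], [0.0015, -0.0005, -0.1], [0.0015, -0.0005, -0.12], [0.0015, -0.0005, -0.128]], yaw=[0, 0, 0, 0, 0])

```text
time_s: 9.25
tool_pos: [0.6303, 0.0055, 0.0833]
ee_rot: [3.141, -0.001, -3.079]
force: [0.5, -0.4, 0.3]
grip_width: 0.0766
grasp_force: 0.0
```

carry_out(xyz=[[0, 0, 0], [0, 0, 0], [0, 0, 0], [0, 0, 0], [0, 0, 0]], yaw=[0, 0, 0, 0, 0], claw=0.3, squeeze=40)

```text
time_s: 9.88
tool_pos: [0.6316, 0.0056, 0.0869]
ee_rot: [3.141, 0.004, -3.079]
force: [-1.0, 1.3, 6.1]
grip_width: 0.0366
grasp_force: 40.8
```

```bash
python3 - <<'E'
from h import *
s=manip.state();print(s['tool_pos'],s['ee_rot'],s['force'],s['torque'],s['grip_width'],s['grasp_force'])
c=s['tool_pos'][:2]; yaw0=.0625
R=lambda a:np.array([[np.cos(a),-np.sin(a)],[np.sin(a),np.cos(a)]])
r=np.array([-.028,-.165]); H=np.array([.630,.0055])-R(yaw0)@r; print('hinge',H)
off=c-(H+R(yaw0)@r)
p0=H+R(yaw0)@r
for g in np.r_[0:1.53:.1, 1.5]: print(g.round(2), (H+R(yaw0-g)@r-p0).round(4), np.degrees(-g).round(1))
E
```

```text
[0.63164186 0.00557625 0.08689416] [ 3.1413805   0.00441651 -3.07923702] [-0.96446896  1.31499397  6.09719236] [0.22934726 0.17532241 0.05690343] 0.03662011569774106 40.767629742622375
hinge [0.64763954 0.1719267 ]
0.0 [0. 0.] -0.0
0.1 [-0.0165  0.0026] -5.7
0.2 [-0.0327  0.0068] -11.5
0.3 [-0.0484  0.0126] -17.2
0.4 [-0.0634  0.02  ] -22.9
0.5 [-0.0776  0.0288] -28.6
0.6 [-0.0909  0.039 ] -34.4
0.7 [-0.1031  0.0505] -40.1
0.8 [-0.114   0.0631] -45.8
0.9 [-0.1237  0.0768] -51.6
1.0 [-0.1319  0.0913] -57.3
1.1 [-0.1387  0.1067] -63.0
1.2 [-0.1439  0.1226] -68.8
1.3 [-0.1474  0.1389] -74.5
1.4 [-0.1494  0.1555] -80.2
1.5 [-0.1496  0.1722] -85.9
1.5 [-0.1496  0.1722] -85.9
```

carry_out(xyz=[[-0.008, 0.001, 0.002], [-0.0165, 0.0026, 0.002], [-0.0247, 0.0046, 0.002], [-0.0327, 0.0068, 0.002], [-0.0327, 0.0068, 0.002]], yaw=[-2.9, -5.7, -8.6, -11.5, -11.5])

```text
time_s: 10.5
tool_pos: [0.5984, 0.0125, 0.087]
ee_rot: [3.141, 0.002, 3.004]
force: [2.8, 3.1, 0.3]
grip_width: 0.0364
grasp_force: 40.8
```

```bash
python3 - <<'E'
from h import *
s=manip.state();print(s['tool_pos'],s['ee_rot'],s['force'],s['torque'],s['grip_width'],s['joint_pos'])
im,d,W=snap('wrist','w7');t=snap('top','t7')[0]
cv2.imwrite('pics/c7.png',np.hstack([im[...,::-1][:, 100:420],cv2.resize(t[130:258,190:297][...,::-1],(320,384))]))
E
```

```text
[0.59836113 0.01253929 0.08697383] [3.14050812e+00 2.48083793e-03 3.00366360e+00] [2.75901342 3.11494341 0.27663889] [ 0.32135389 -0.3163301  -0.0733581 ] 0.03642612731791564 [-3.64009495e-02  9.15597487e-02  1.43154973e+00  8.28354170e-04
  1.61590517e+00 -1.46923115e+00]
```

View pics/c7.png

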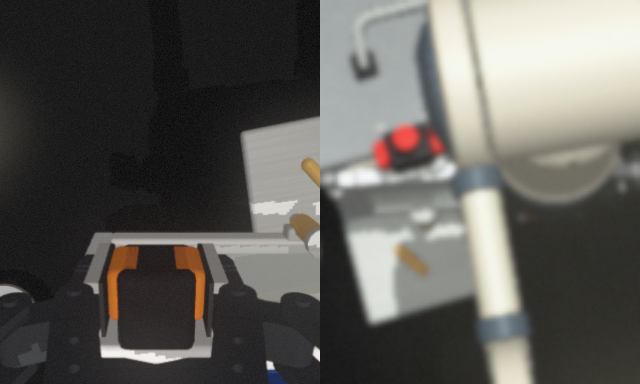

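carry_out(xyz=[[-0.0157, 0.0058, 0], [-0.0307, 0.0132, 0], [-0.0449, 0.022, 0], [-0.0582, 0.0322, 0], [-0.0582, 0.0322, 0]], yaw=[-5.7, -11.5, -17.2, -22.9, -22.9])

```text
time_s: 11.22
tool_pos: [0.5404, 0.0448, 0.0869]
ee_rot: [3.14, 0.003, 2.605]
force: [4.3, 2.8, 1.2]
grip_width: 0.0364
grasp_force: 40.9
```

carry_out(xyz=[[-0.0122, 0.0115, 0], [-0.0231, 0.0241, 0], [-0.0328, 0.0378, 0], [-0.041, 0.0523, 0], [-0.041, 0.0523, 0]], yaw=[-5.7, -11.5, -17.2, -22.9, -22.9])

```text
time_s: 11.85
tool_pos: [0.4997, 0.0965, 0.0869]
ee_rot: [3.139, 0.002, 2.206]
force: [6.3, 0.2, 3.1]
grip_width: 0.0363
grasp_force: 41.1
```

carry_out(xyz=[[-0.0068, 0.0154, 0], [-0.012, 0.0313, 0], [-0.0155, 0.0476, 0], [-0.0175, 0.0642, 0], [-0.0177, 0.0809, 0]], yaw=[-5.7, -11.5, -17.2, -22.9, -28.6])

```text
time_s: 12.48
tool_pos: [0.4817, 0.1767, 0.0869]
ee_rot: [3.141, 0.001, 1.704]
force: [2.3, -0.9, 4.9]
grip_width: 0.0363
grasp_force: 41.2
```

carry_out(xyz=[[0, 0, 0], [0, 0, 0], [0, 0, 0], [0, 0, 0], [0, 0, 0]], yaw=[0, 0, 0, 0, 0])

```text
time_s: 13.1
tool_pos: [0.4818, 0.1761, 0.0869]
ee_rot: [3.141, 0.001, 1.708]
force: [0.8, -0.0, 6.1]
grip_width: 0.0365
grasp_force: 41.3
```

```bash
python3 - <<'E'
from h import *
s=manip.state();print(s['tool_pos'],s['ee_rot'],s['force'],s['torque'],s['grip_width'],abs(s['dq']).max())
im=snap('scene','s8')[0];t=snap('top','t8')[0]
cv2.imwrite('pics/c8.png',np.hstack([cv2.resize(im[100:250,160:320][...,::-1],(400,375)),cv2.resize(t[110:260,140:300][...,::-1],(400,375))]))
E
```

```text
[0.48177128 0.1761408  0.08688333] [3.14052646e+00 1.04473950e-03 1.70782664e+00] [ 0.75272226 -0.01912756  6.05613125] [-0.08862508 -0.02284556  0.29611344] 0.036485058368429815 0.0020096350541810113
```

View pics/c8.png

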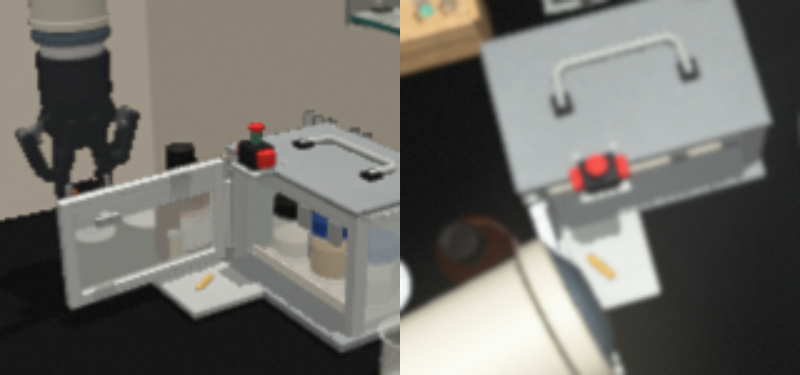

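The scene crop shows the gate standing wide open at (145,230) with the gripper holding the catch. The lock pin is up at (257,130), and the jars and bottle are where they were.

```bash
python3 -c "
from rig import manip
print(manip.hand_in())"
```

```text
the job is handed in; nothing more can be done
None
```

The lock pin is popped up, the gate is swung over its click stop to about 1.5 rad and is held there still by its squeezed catch, and the job is handed in at about 13 s; the jars and surrounding things were not touched.

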